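# Comb the stirring rods into their tray grooves and send the tray to wash-up

### The job

Get this tray of stirring rods ready for wash-up: take the comb from its leaning rest and comb the rods, touching them only with the comb, until each one lies straight down in a groove of its own. Stand the comb back in its rest as it was, then take the tray by a lug over to the roller lane, set it on lengthwise and let it roll down against the stop with every rod still in its groove. Leave the bottle, the beaker and the tip box where they are.

Things in the scene. Friction and masses are not known exactly. Their poses are not given: they have to be found in the camera images.
- tray: Loose blue tray, 210 x 190 x 34 mm, walls 5, floor 4; about 0.4 kg. Origin: centre of underside; x along the grooves, z up. Six grooves lie between 45-degree ridges: crests at y = -60, -30, 0, 30, 60 mm, 15 mm above the underside; groove middles at y = +-15, +-45, +-75 mm, floors at 4 mm. Inside length 200 mm. It works either end first.
- lug_left (a point): Grip point on the tray's lug handle on its +y side (at x = 0, y = +100, z = 65 mm in the tray): an upright plate 64 mm long (tray x), 10 mm thick (y), standing from the tray's rim to 86 mm above the underside. Axes as tray.
- lug_right (a point): Grip point on the tray's lug handle on its -y side (at x = 0, y = -100, z = 65 mm in the tray): an upright plate 64 mm long (tray x), 10 mm thick (y), standing from the tray's rim to 86 mm above the underside. Axes as tray.
- rod0: White PTFE stirring rod, 12 mm diameter, 150 mm long, 37 g; it rolls easily. Origin: its middle, on the axis; x along it. It starts askew (0.28 to 0.40 rad, counter-clockwise seen from above) on the ridge crests, axis 21 mm above the tray's underside, its middle near one of the four inner grooves (one rod each), near the tray's mid length. Down in a groove its axis is 10 mm above the underside.
- rod1: White PTFE stirring rod, 12 mm diameter, 150 mm long, 37 g; it rolls easily. Origin: its middle, on the axis; x along it. It starts askew (0.28 to 0.40 rad, counter-clockwise seen from above) on the ridge crests, axis 21 mm above the tray's underside, its middle near one of the four inner grooves (one rod each), near the tray's mid length. Down in a groove its axis is 10 mm above the underside.
- rod2: White PTFE stirring rod, 12 mm diameter, 150 mm long, 37 g; it rolls easily. Origin: its middle, on the axis; x along it. It starts askew (0.28 to 0.40 rad, counter-clockwise seen from above) on the ridge crests, axis 21 mm above the tray's underside, its middle near one of the four inner grooves (one rod each), near the tray's mid length. Down in a groove its axis is 10 mm above the underside.
- rod3: White PTFE stirring rod, 12 mm diameter, 150 mm long, 37 g; it rolls easily. Origin: its middle, on the axis; x along it. It starts askew (0.28 to 0.40 rad, counter-clockwise seen from above) on the ridge crests, axis 21 mm above the tray's underside, its middle near one of the four inner grooves (one rod each), near the tray's mid length. Down in a groove its axis is 10 mm above the underside.
- comb: Loose grey comb: flat plate 142 mm wide (y), 10 mm thick (x), 120 mm high (z), 0.17 kg; its top 30 mm is a spine 12 mm thick to hold it by. Origin: middle of the row of tine tips; z from tips to spine. Five pointed tines at y = -60, -30, 0, 30, 60 mm (the tray's ridge pitch), 5 mm wide, 6 thick, 32 long. It starts leaning in the rest, z tilted 30 degrees from vertical.
- rest: Fixed steel rest: base 110 x 168 mm and a trough whose back plate leans 30 degrees from vertical, top towards its -x, reaching 78 mm up the slope. A front lip 11 mm high and end cheeks 27 mm high leave the comb about 14 mm play to the front and 9 mm to each side. Origin: base underside at the trough; x square to the comb's width, y along it.
- seat (a point): Point in the rest where the comb's origin lies when home (on its tines, flat against the back plate), 14 mm above the bench; axes as rest. At home the comb's z points up and 30 degrees over towards the rest's -x; its y lies along the rest's y.
- lane: Fixed gravity roller lane, 400 mm long, 228 mm wide, falling 10 degrees towards its +x (away from the robot). Origin: middle of its footprint at bench height; x along the lane, z up.
- lane_deck: The lane's sloping bed. Origin: mid length and mid width, level with the roller tops, 89 mm above the bench; x downhill, z square to the bed. Free-running rollers (18 mm, 33.5 apart) have their tops at z = 0; side rails at y = +-102 to 110 mm rise 16 mm; the stop plate's face at the low end is at x = 200 mm and rises 35 mm. A tray home at the stop has its origin at x = 95 mm.
- lane_top (a point): Point on the roller tops at mid width, 285 mm uphill of the stop's face; axes as lane_deck. A tray released with its origin here is wholly on the lane and rolls down 180 mm to the stop by itself in about 1 to 2 s.
- tipbox: Bystander: pipette-tip box, blue base, clear lid, 86 x 122 x 52 mm, loose. Origin: centre of underside. It and the rest may be in either of two places.
- bottle: Bystander: capped bottle, 74 mm diameter, 150 mm high, loose. Origin: centre of underside.
- beaker: Bystander: white beaker, 70 mm diameter, 92 mm high, loose. Origin: centre of underside.
Not all that is in view belongs to the job. What is shaped like the rest but orange is not meant.

How it is judged:
By the outcome, as a careful person would: the job done as asked, in the order asked, and still so for the second after the job is handed in, with the robot touching nothing.
It also fails if it takes over 72 s, if anything falls off the work surface, if the arm or the gripper's body presses on something with over 40 N, if the wrist force passes 120 N, or if a joint passes its speed limit or range.

### The arm

A 7-joint arm with a two-finger parallel gripper is mounted at the origin on the work surface. World frame = base frame: x ahead of the robot, y to its left, z up, the work surface at z = 0. Lengths are in mm, angles in rad, forces in N, time in s.
With the tool pointing down it reaches from about 425 to 825 mm from the base axis. Payload 3.6 kg.
Tool frame: the origin (TCP) lies at the very end of the fingers, on their centre line; the grasp point (between the pads) lies 19 mm behind it; z points along the fingers, y is the line along which they close (so a half turn about z gives the same grasp; the last joint's range is limited). The gripper opens to 85 mm and grips with 20 to 120 N. Pads are 22 mm wide; open, the fingers measure 114 mm over their backs; the gripper's body (76 mm by 85 mm) begins 54 mm behind the grasp point. The pads swing forward as they close: fully open they stand 13 mm farther back than shut.
Start: joints at [-1.165, 0.615, -0.013, 1.423, 0.008, 1.103, -0.04], TCP at [271.994, 590.324, 231.297] pointing down, gripper open.
Joint ranges: [-3.12, 3.12], [-0.3, 2.06], [-1.34, 1.32], [0.26, 2.42], [-1.36, 4.5], [0.01, 1.98], [-2.84, 2.84]. Speed limits (rad/s): [2.79, 2.79, 3.14, 3.14, 3.14, 3.14, 3.14].

### API

Orientations are given as [roll, pitch, yaw] about the fixed x, y, z axes, in that order (R = Rz(yaw) Ry(pitch) Rx(roll)).
In Python, from rig import env, viewer gives the robot as it stands. The module is installed in compiled form; this text tells all that it offers.
- The arm moves only by the shell command python3 -m pendant 'ROWS' [FORCE]. ROWS is a JSON object of lists of equal length, an entry for each row: "jaw": the finger opening in mm, from 0 to 85.4; "offset": the shift along the tool's x, y, z in units of 40 mm (1.0 is 40 mm), a list of three; "twist": the turn about the tool's z in units of 6 degrees (1.0 is 6 degrees). In form: {"jaw": [jaw, ...], "offset": [[x, y, z], ...], "twist": [twist, ...]}. A call has 1 to 12 rows; each row is the pose to reach, as a shift and turn from the pose commanded when the call began, along the tool's axes at that moment; what a row does not reach only later rows make up. A row lasts 1/10 s, in which the tool goes at most 50 mm and 8.59 degrees, less where a joint would pass 70% of its speed; a pose out of reach is approached as far as the arm can. A call with a gripper value outside its range is refused whole. The fingers move at their own pace and stop on an object; FORCE is the grip in N (left out, the last holds). Time passes only in rows, so rows that repeat a pose let the fingers close. It gives the time, the measured TCP pose, the force, the opening and the grip force at its end, in the units of the state.
- env.sense(): the state, without advancing time (a new reading comes with each control period).
- viewer.camera(name): name is "scene" or "side" or "wrist"; returns a dict with "frame" (420x560x3 uint8, red, green, blue), "intrinsics" (3x3 intrinsics, pixels), "dist_coeffs" ([k1, k2, p1, p2, k3] as OpenCV has them; the pictures are not rectified), "extrinsics" (4x4, takes a point from camera to world coordinates). Camera axes: x right, y down, z forward; pixel columns grow to the right and rows downward; lengths in mm; the calibration is good to about 2 mm. A picture is of the moment at which its call begins. There is no depth.
- env.finish_job(): hands the job in; it is judged then, once.
The state is a dict: "time_s": time; "joint_positions": joint angles; "qvel": joint speeds; "effort": joint torques, N m; "tool_pos": TCP position; "ee_rot": TCP orientation; "contact_force": force on the tool from outside, world axes, zero at the start; "moment": the same for the moment, N m; "finger_gap": finger opening in mm; "grip_force": force on a finger pad.
Only numpy, scipy, OpenCV 4.12 (cv2) and the standard library are available. Lean on these libraries where they do the work, as an engineer would, in place of code of your own. Each camera call takes 0.05 s, during which the arm holds its last target. There are 200 camera calls.

## Working session

There is one attempt and no reset: what is moved stays moved. The work goes in short steps, Python scripts to look and compute and a shell command to move; the robot and the scene stay as the last step left them, time stands still between calls to the robot, and variables do not carry over. Pictures are saved under pics/ and viewed, at most 10 in all, crops included, and the job is handed in when it is done.

```bash
mkdir -p pics; python3 - <<'E'
from rig import env, viewer
import cv2,numpy as np
np.set_printoptions(precision=4,suppress=True)
s=env.sense();print({k:np.round(v,3) for k,v in s.items()})
for n in("scene","side","wrist"):
    c=viewer.camera(n);cv2.imwrite(f"pics/{n}0.png",c["frame"][:,:,::-1]);print(n,c["intrinsics"],c["dist_coeffs"],c["extrinsics"])
E
```

```text
{'time_s': np.float64(0.0), 'joint_positions': array([-1.165,  0.616, -0.013,  1.425,  0.008,  1.103, -0.04 ]), 'qvel': array([-0.   , -0.   ,  0.001,  0.002, -0.   ,  0.001,  0.001]), 'effort': array([  0.   , -46.921,   0.259, -17.103,   0.01 ,   0.01 ,   0.   ]), 'tool_pos': array([271.708, 589.652, 230.131]), 'ee_rot': array([-3.139,  0.   ,  2.71 ]), 'contact_force': array([-0.09 , -0.158, -0.592]), 'moment': array([ 0.065,  0.009, -0.011]), 'grip_force': np.float64(0.0), 'finger_gap': np.float64(85.78)}
scene [[485.6592   0.     278.4325]
 [  0.     485.6592 209.5186]
 [  0.       0.       1.    ]] [-0.0939  0.      0.      0.      0.    ] [[   0.5697    0.6774   -0.4654 1154.3119]
 [   0.8218   -0.4683    0.3246 -513.0871]
 [   0.002    -0.5674   -0.8235 1088.5882]
 [   0.        0.        0.        1.    ]]
side [[512.3434   0.     285.3259]
 [  0.     512.3434 210.0539]
 [  0.       0.       1.    ]] [0.0053 0.     0.     0.     0.    ] [[   0.8581   -0.3678    0.3584   97.2119]
 [  -0.5133   -0.593     0.6204 -904.6132]
 [  -0.0156   -0.7163   -0.6976  992.3661]
 [   0.        0.        0.        1.    ]]
wrist [[292.0677   0.     278.4699]
 [  0.     292.0677 200.8036]
 [  0.       0.       1.    ]] [-0.0003  0.      0.      0.      0.    ] [[  0.4179   0.8685   0.2666 203.9153]
 [  0.9085  -0.3987  -0.1249 621.318 ]
 [ -0.0022   0.2944  -0.9557 372.5762]
 [  0.       0.       0.       1.    ]]
```

View pics/scene0.png

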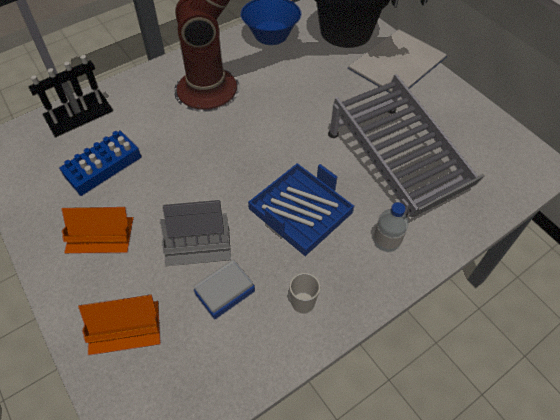

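View pics/side0.png

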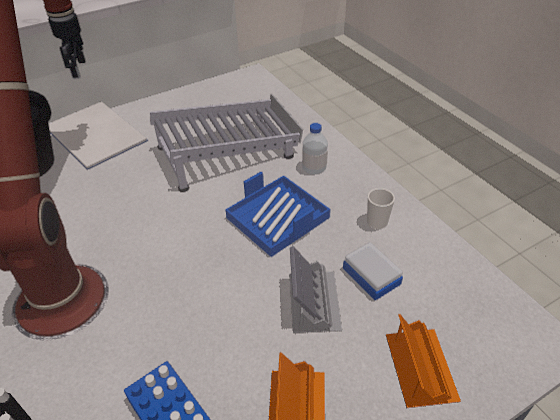

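Scene: tray at about (301,208) with four white rods, lugs at (327,178) and (272,222). The grey comb and rest are at (195,235), lane at (405,145), bottle (391,228), beaker (304,292), tip box (224,288). The orange rests are decoys. Side: tray (278,213), comb (305,285), lane (225,140).

```bash
cat > h.py <<'E'
import numpy as np, cv2
from rig import env, viewer
from scipy.spatial.transform import Rotation as Ro
np.set_printoptions(precision=2,suppress=True)
def ray(c,p):
    u=cv2.undistortPoints(np.array([[p]],float),c["intrinsics"],np.array(c["dist_coeffs"],float))[0,0]
    E=np.array(c["extrinsics"]); d=E[:3,:3]@np.array([u[0],u[1],1.]); return E[:3,3],d/np.linalg.norm(d)
def plane(c,p,z):
    o,d=ray(c,p); return o+d*(z-o[2])/d[2]
def tri(obs):
    A=np.zeros((3,3));b=np.zeros(3);R=[ray(c,p) for c,p in obs]
    for o,d in R:
        M=np.eye(3)-np.outer(d,d);A+=M;b+=M@o
    x=np.linalg.solve(A,b); return x,[round(float(np.linalg.norm((np.eye(3)-np.outer(d,d))@(x-o))),1) for o,d in R]
def proj(c,P):
    E=np.linalg.inv(np.array(c["extrinsics"]));P=np.atleast_2d(np.array(P,float))
    return cv2.projectPoints(P.reshape(-1,1,3),cv2.Rodrigues(E[:3,:3])[0],E[:3,3],c["intrinsics"],np.array(c["dist_coeffs"],float))[0][:,0]
def rel(target,yaw=None):
    """rows needed (units) to reach TCP target from present measured pose"""
    s=env.sense();R=Ro.from_euler('xyz',s["ee_rot"]).as_matrix()
    print("offset",R.T@(np.array(target)-s["tool_pos"])/40, "twist", None if yaw is None else [round(np.degrees((-(yaw+k*np.pi-s["ee_rot"][2])+np.pi)%(2*np.pi)-np.pi)/6,2) for k in(0,1)],"t",s["time_s"])
def grab(n,f):
    import pickle
    c=viewer.camera(n);pickle.dump(c,open(f"pics/{f}.pkl","wb"));cv2.imwrite(f"pics/{f}.png",c["frame"][:,:,::-1]);return c
def load(f):
    import pickle;return pickle.load(open(f"pics/{f}.pkl","rb"))
E
python3 - <<'E'
from h import *
a=grab("scene","s1");b=grab("side","d1")
for n,p,q in [("lugA top",(327,168),(254,178)),("lugB",(272,216),(303,215)),("spineL",(164,207),(304,303)),("bottle cap",(399,206),(316,127)),("beaker",(304,281),(380,195))]:
    print(n,*tri([(a,p),(b,q)]))
for n,p in [("tray near corner",(305,250)),("L",(250,207)),("R",(353,208)),("far",(300,167)),("restBL",(166,262)),("restBR",(230,262)),("tip",(224,288)),("lane",(405,145))]: print(n,plane(a,p,10))
print(plane(b,(278,213),10),plane(b,(310,300),10))
# upscaled mosaic
def crop(c,x,y,w,h,k): return cv2.resize(c["frame"][y:y+h,x:x+w,::-1],None,fx=k,fy=k,interpolation=cv2.INTER_CUBIC)
m=np.zeros((600,800,3),np.uint8)
m[:300,:400]=crop(a,150,190,100,75,4)   # comb scene
m[:300,400:]=crop(b,265,240,100,75,4)[:300]  # comb side
m[300:,:400]=crop(a,320,70,160,120,2.5)[:300] 
m[300:,400:]=crop(b,145,90,160,120,2.5)[:300]
cv2.imwrite("pics/mos1.png",m)
E
```

```text
lugA top [554.41  59.84  86.21] [5.0, 5.0]
lugB [ 592.35 -139.18   84.59] [2.5, 2.5]
spineL [ 439.98 -365.16  108.24] [11.0, 11.0]
bottle cap [779.12  96.04 146.87] [3.7, 3.7]
beaker [ 789.94 -189.46  100.34] [2.0, 2.0]
tray near corner [ 686.49 -103.66   10.  ]
L [ 494.2  -146.54   10.  ]
R [655.57  81.12  10.  ]
far [458.09  47.55  10.  ]
restBL [ 515.61 -412.95   10.  ]
restBR [ 607.22 -279.42   10.  ]
tip [ 660.09 -329.12   10.  ]
lane [567.51 357.97  10.  ]
[578.92 -30.42  10.  ] [ 496.71 -318.68   10.  ]
```

View pics/mos1.png

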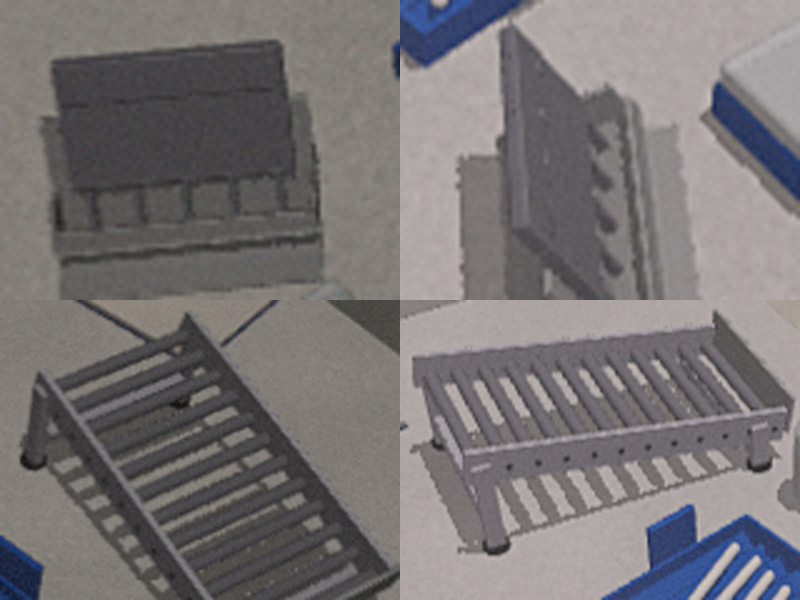

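Comb spine: top corners at scene (163,205.5) and (220,200.5), side (295,297.5) and (292.5,245.5). The lane has its stop at the far-right end in both views. The comb's front faces the tray side of the rest, so it leans towards the robot.

```bash
python3 - <<'E'
from h import *
a=load("s1");b=load("d1")
for n,p,q in [("combTL",(163,205.5),(295,297.5)),("combTR",(220,200.5),(292.5,245.5)),
 ("lane up-left rail top",(320+40/2.5,70+75/2.5),(145+63/2.5,90+155/2.5)),
 ("lane stop corner near",(320+398/2.5,70+270/2.5),(145+395/2.5,90+100/2.5)),
 ("lane far up",(320+187/2.5,70+17/2.5),(145+14/2.5,90+57/2.5)),
 ("lane stop far",(479,180),(145+316/2.5,90+14/2.5))]:
    print(n,*tri([(a,p),(b,q)]))
for p in [(335,130),(415,213),(394,77),(479,180)]: print(p,plane(a,p,100))
for p in [(145+63/2.5,90+155/2.5),(145+14/2.5,90+57/2.5),(145+316/2.5,90+14/2.5),(145+395/2.5,90+100/2.5),(145+387/2.5,90+110/2.5)]: print(p,plane(b,p,100))
E
```

```text
combTL [ 431.55 -356.73  112.38] [1.1, 1.1]
combTR [ 501.32 -233.59  116.63] [0.6, 0.6]
lane up-left rail top [389.57 221.85 128.42] [3.2, 3.2]
lane stop corner near [830.31 311.03  59.51] [72.0, 72.0]
lane far up [410.69 432.13 129.79] [3.1, 3.1]
lane stop far [806.87 392.17  76.85] [6.0, 6.0]
(335, 130) [463.54 160.84 100.  ]
(415, 213) [796.85 149.21 100.  ]
(394, 77) [389.74 454.5  100.  ]
(479, 180) [818.04 364.04 100.  ]
(170.2, 152.0) [398.99 264.11 100.  ]
(150.6, 112.8) [421.5  484.02 100.  ]
(271.4, 95.6) [790.19 368.94 100.  ]
(303.0, 130.0) [775.21 153.69 100.  ]
(299.8, 134.0) [756.51 141.72 100.  ]
```

```bash
python3 - <<'E'
from h import *
rel([573,-40,260],np.radians(100.8))
E
```

```text
offset [-13.43 -11.16  -0.72] twist [np.float64(9.08), np.float64(-20.92)] t 0.25
```

```bash
python3 -m pendant '{"jaw":[85,85,85,85,85,85,85,85,85,85,85,85],"offset":[[-13.43,-11.16,-0.72],[-13.43,-11.16,-0.72],[-13.43,-11.16,-0.72],[-13.43,-11.16,-0.72],[-13.43,-11.16,-0.72],[-13.43,-11.16,-0.72],[-13.43,-11.16,-0.72],[-13.43,-11.16,-0.72],[-13.43,-11.16,-0.72],[-13.43,-11.16,-0.72],[-13.43,-11.16,-0.72],[-13.43,-11.16,-0.72]],"twist":[1,2,3,4,5,6,7,8,9,9.08,9.08,9.08]}'
python3 - <<'E'
from h import *
rel([573,-40,260],np.radians(100.8))
E
```

```text
time_s: 1.45
tool_pos: [531.0, 47.7, 256.3]
ee_rot: [3.141, -0.0, 1.759]
contact_force: [0.9, 0.5, 0.1]
finger_gap: 85.0
grip_force: 0.0
offset [-2.35  0.62 -0.09] twist [np.float64(0.0), np.float64(-30.0)] t 1.45
```

```bash
python3 -c "
from h import *
grab('wrist','w1')"
python3 -m pendant '{"jaw":[85,85,85,85,85],"offset":[[-2.35,0.62,-0.1],[-2.35,0.62,-0.1],[-2.35,0.62,-0.1],[-2.35,0.62,-0.1],[-2.35,0.62,-0.1]],"twist":[0,0,0,0,0]}'
python3 - <<'E'
from h import *
grab('wrist','w2')
rel([478,-270,260],np.radians(60.4))
E
python3 - <<'E'
import cv2,numpy as np
a=cv2.imread('pics/w1.png');b=cv2.imread('pics/w2.png')
cv2.imwrite('pics/mos2.png',np.hstack([cv2.resize(a,(400,300)),cv2.resize(b,(400,300))]))
E
```

```text
time_s: 2.0
tool_pos: [571.9, -36.4, 259.7]
ee_rot: [-3.141, -0.002, 1.761]
contact_force: [0.2, -0.0, 0.5]
finger_gap: 84.7
grip_force: 0.0
offset [-5.3  -3.42 -0.01] twist [np.float64(6.76), np.float64(-23.24)] t 2.05
```

View pics/w2.png

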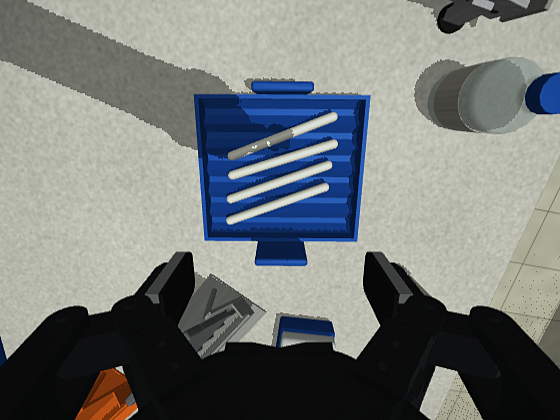

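Wrist view: the tray rim corners are at (195,96), (370,96), (358,240) and (206,240), lug tops around (283,84) and (281,261). The four rods lie askew, with ends about (230,157)-(335,117), (231,175)-(336,144), (229,199)-(330,165) and (229,220)-(327,187). The rest and tip box are at the bottom.

```bash
python3 - <<'E'
from h import *
c=load("w2")
P=[plane(c,p,34)[:2] for p in [(195,96),(370,96),(358,240),(206,240)]]
P=np.array(P);print(P, [np.linalg.norm(P[i]-P[(i+1)%4]) for i in range(4)],P.mean(0))
for e in(P[1]-P[0],P[2]-P[3]): print(np.degrees(np.arctan2(e[1],e[0])))
for e in(P[0]-P[3],P[1]-P[2]): print("y",np.degrees(np.arctan2(e[1],e[0])))
m=P.mean(0);e=(P[1]-P[0])/np.linalg.norm(P[1]-P[0])+(P[2]-P[3])/np.linalg.norm(P[2]-P[3]);th=np.arctan2(e[1],e[0]);R=np.array([[np.cos(th),np.sin(th)],[-np.sin(th),np.cos(th)]])
for a,b in [((230,157),(335,117)),((231,175),(336,144)),((229,199),(330,165)),((229,220),(327,187))]:
    A,B=[R@(plane(c,p,21)[:2]-m) for p in(a,b)];print((A+B)/2,np.degrees(np.arctan2(*(B-A)[::-1])),np.linalg.norm(B-A))
w1=load("w1");a=cv2.cvtColor(w1["frame"],cv2.COLOR_RGB2BGR)
s=load("s1");d=load("d1")
# overlay check with scene, side, w2: project tray corners + lugs
def T(p): return [*(R.T@np.array(p[:2])+m),p[2]]
pts=[T((sx*105,sy*95,34)) for sx in(-1,1) for sy in(-1,1)]+[T((sx*32,sy*100,86)) for sx in(-1,1) for sy in(-1,1)]
ims=[]
for k,(cc,box) in enumerate([(s,(240,150,130,110)),(d,(210,160,130,110)),(c,(180,70,210,200)),(w1,(130,120,330,250))]):
    im=cv2.cvtColor(cc["frame"],cv2.COLOR_RGB2BGR);x,y,w,h=box
    q=proj(cc,pts);f=min(400/w,300/h);o=cv2.resize(im[y:y+h,x:x+w],None,fx=f,fy=f)[:300,:400]
    for u in q: cv2.drawMarker(o,tuple(int(v) for v in (u-[x,y]+.5)*f),(0,255,255),0,9,1)
    z=np.zeros((300,400,3),np.uint8);z[:o.shape[0],:o.shape[1]]=o;ims.append(z)
cv2.imwrite("pics/mos3.png",np.vstack([np.hstack(ims[:2]),np.hstack(ims[2:])]))
E
```

```text
[[ 457.38   35.45]
 [ 661.48   74.92]
 [ 697.44 -108.09]
 [ 492.35 -147.7 ]] [np.float64(207.87283677289366), np.float64(186.51453337981243), np.float64(208.88651657881886), np.float64(186.45275032684438)] [577.16 -36.35]
10.945235296787468
10.928376002926612
y 100.80748698359086
y 101.11892459838595
[-0.99 43.95] 20.5090666453745 143.23359820446936
[ 0.69 15.28] 16.509579358813287 143.06145313576795
[ -4.62 -14.99] 19.05018257841947 142.96950926127357
[ -6.62 -45.15] 19.441400686731146 142.26048432608357
```

View pics/mos3.png

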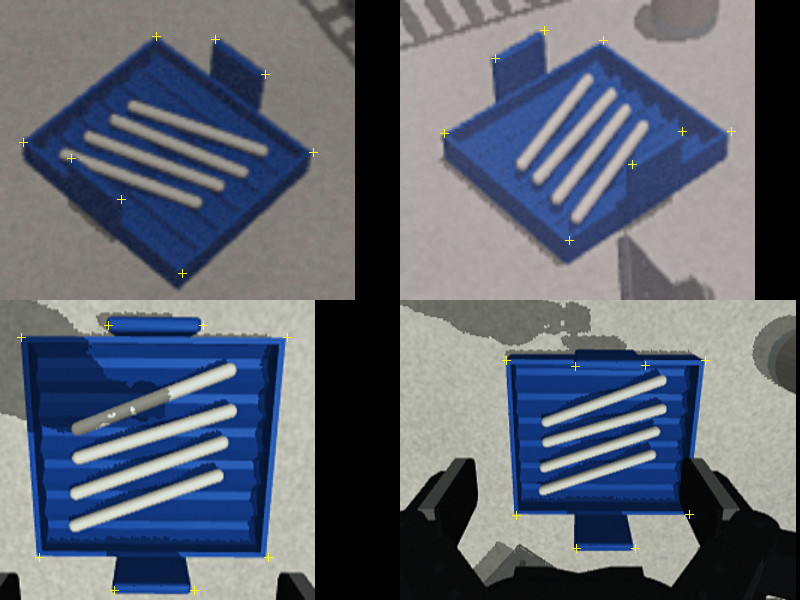

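```bash
python3 -m pendant '{"jaw":[85,85,85,85,85,85,85,85],"offset":[[-5.3,-3.42,0],[-5.3,-3.42,0],[-5.3,-3.42,0],[-5.3,-3.42,0],[-5.3,-3.42,0],[-5.3,-3.42,0],[-5.3,-3.42,0],[-5.3,-3.42,0]],"twist":[1.3,2.6,3.9,5.2,6.76,6.76,6.76,6.76]}'
python3 - <<'E'
from h import *
grab('wrist','w3')
E
```

```text
time_s: 2.85
tool_pos: [479.0, -269.3, 259.8]
ee_rot: [-3.141, -0.002, 1.056]
contact_force: [-0.1, -0.7, -0.2]
finger_gap: 85.0
grip_force: 0.0
```

View pics/w3.png

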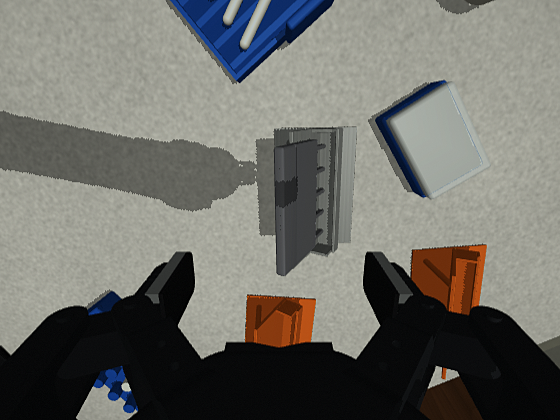

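Overlay agrees with the tray in all four views to 1-2 px. In w3 the comb's spine top edge runs (276,150)-(280,274), leaning left (towards the robot) in the grey rest. The tip box is at (432,138) and a decoy sits at (280,320).

```bash
python3 - <<'E'
from h import *
c=load("w3");a=load("s1");b=load("d1")
F=plane(c,(276,150),115);N=plane(c,(280,274),115);print(F,N,np.linalg.norm(F-N),np.degrees(np.arctan2(*(F-N)[1::-1])))
TL=tri([(a,(163,205.5)),(b,(295,297.5)),(c,(280,274))]);TR=tri([(a,(220,200.5)),(b,(292.5,245.5)),(c,(276,150))]);print(TL,TR)
def model(x0,y0,yaw):  # seat point + comb axes
    R=Ro.from_euler('z',yaw).as_matrix()@Ro.from_euler('y',-30,degrees=True).as_matrix()
    return lambda P:np.atleast_2d(P)@R.T+[x0,y0,14]
E=[(sx*6,sy*71,z) for sx in(-1,1) for sy in(-1,1) for z in(90,120)]
from scipy.optimize import least_squares
def res(p):
    f=model(*p)([[-6,71,120],[-6,-71,120]]);
    return np.concatenate([(proj(c,f)-[(276,150),(280,274)]).ravel()*1,(proj(a,f)-[(220,200.5),(163,205.5)]).ravel(),(proj(b,f)-[(292.5,245.5),(295,297.5)]).ravel()])
r=least_squares(res,[520,-325,-0.52]);print(r.x,np.degrees(r.x[2]),r.fun)
f=model(*r.x);print("spine centre",f([0,0,105]))
ims=[]
tips=[(0,y,0) for y in(-60,-30,0,30,60)]
for cc,(x,y,w,h) in [(c,(240,110,140,170)),(a,(150,190,100,75)),(b,(265,240,100,75))]:
    k=min(400/w,300/h);o=cv2.resize(cv2.cvtColor(cc["frame"],cv2.COLOR_RGB2BGR)[y:y+h,x:x+w],None,fx=k,fy=k)[:300,:400]
    for i,u in enumerate(proj(cc,f(E+tips))): cv2.drawMarker(o,tuple(int(v) for v in (u-[x,y]+.5)*k),(0,255,255) if i<8 else (0,0,255),0,9,1)
    z=np.zeros((300,400,3),np.uint8);z[:o.shape[0],:o.shape[1]]=o;ims.append(z)
cv2.imwrite("pics/mos4.png",np.vstack([np.hstack(ims[:2]),np.hstack([ims[2],ims[2]*0])]))
E
```

```text
[ 496.28 -234.3   115.  ] [ 432.54 -355.59  115.  ] 137.01884481295684 62.277660545603815
(array([ 431.66, -356.81,  112.48]), [1.2, 1.1, 0.2]) (array([ 499.42, -233.85,  116.68]), [1.6, 2.0, 3.0])
[ 522.17 -326.12   -0.49] -28.036418070705484 [ 0.78 -2.23  0.12  2.22 -0.46 -0.45 -1.01 -0.01 -1.59  0.68 -0.18 -0.57]
spine centre [[ 475.83 -301.44  104.93]]
```

View pics/mos4.png

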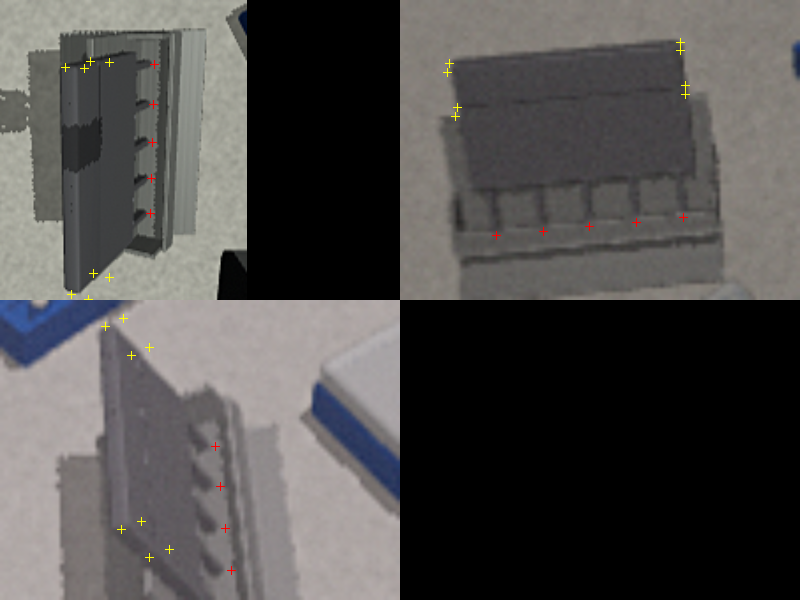

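```bash
python3 - <<'E'
from h import *
rel([474.5,-300.8,90],np.radians(61.7))
E
```

```text
offset [-0.75  0.29  4.24] twist [np.float64(-0.19), np.float64(29.81)] t 2.9
```

```bash
python3 -m pendant '{"jaw":[85,85,85,85,85,85,85],"offset":[[-0.75,0.29,0.5],[-0.75,0.29,1.5],[-0.75,0.29,2.5],[-0.75,0.29,3.2],[-0.75,0.29,3.8],[-0.75,0.29,4.24],[-0.75,0.29,4.24]],"twist":[-0.19,-0.19,-0.19,-0.19,-0.19,-0.19,-0.19]}' 30
python3 -m pendant '{"jaw":[60,45,35,28,24,20,16,12,8,5],"offset":[[0,0,0],[0,0,0],[0,0,0],[0,0,0],[0,0,0],[0,0,0],[0,0,0],[0,0,0],[0,0,-0.05],[0,0,-0.1]],"twist":[0,0,0,0,0,0,0,0,0,0]}' 30
```

```text
time_s: 3.6
tool_pos: [472.7, -300.4, 87.8]
ee_rot: [-3.136, -0.002, 1.075]
contact_force: [-0.0, -0.4, 0.2]
finger_gap: 85.0
grip_force: 0.0
time_s: 4.6
tool_pos: [475.9, -305.8, 95.7]
ee_rot: [3.133, 0.001, 1.071]
contact_force: [5.2, -3.6, -2.0]
finger_gap: 20.5
grip_force: 30.4
```

```bash
python3 -m pendant '{"jaw":[5,5,5,5,5,5,5,5,5,5,5,5],"offset":[[0,0.05,-0.2],[0,0.1,-0.4],[0,0.1,-0.6],[0,0.1,-0.8],[0,0.1,-1.1],[0,0.1,-1.4],[0,0.1,-1.8],[0,0.1,-2.2],[0,0.1,-2.6],[0,0.1,-3],[0,0.1,-3],[0,0.1,-3]],"twist":[0,0,0,0,0,0,0,0,0,0,0,0]}' 40
python3 - <<'E'
from h import *
print(env.sense()["moment"])
a=grab("wrist","w4");b=grab("side","d4");s=grab("scene","s4")
m=np.zeros((600,800,3),np.uint8)
f=lambda c:cv2.cvtColor(c["frame"],cv2.COLOR_RGB2BGR)
m[:300,:400]=cv2.resize(f(a)[:,:],(400,300))
m[300:,:400]=cv2.resize(f(s)[130:280,120:320],(400,300)); m[300:,400:]=cv2.resize(f(b)[170:320,220:420],(400,300))
cv2.imwrite("pics/mos5.png",m)
E
```

```text
time_s: 5.8
tool_pos: [474.4, -304.7, 213.8]
ee_rot: [-3.137, -0.001, 1.071]
contact_force: [-0.0, 0.4, -1.9]
finger_gap: 11.5
grip_force: 39.3
[ 0.01 -0.    0.01]
```

View pics/mos5.png

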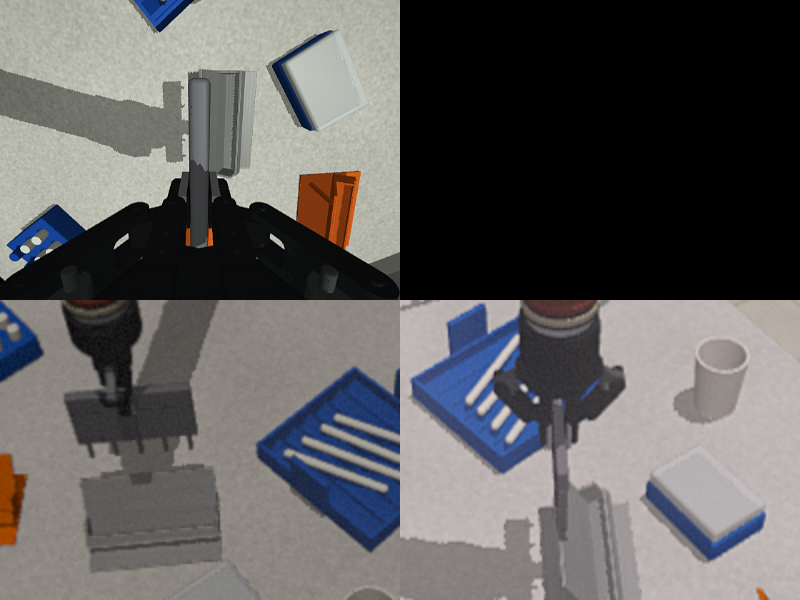

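Wrist and side views show the comb held upright, flush in the jaws (gap 11.5) and clear of the rest. The tines hang free at about scene (163-215, 355). Now a silhouette fit of the comb in the hand, done numerically.

```bash
cat > fit.py <<'E'
from h import *
from scipy.optimize import minimize
def polys(T,dx,dz,pit):
    # comb frame: y along tool x, z up ; tips at TCP z - dz ; returns 3D pts
    R=Ro.from_euler('z',T[1]).as_matrix()
    def w(P):
        P=np.array(P,float);c,s=np.cos(pit),np.sin(pit)
        a=c*P[:,1]-s*(P[:,2]-105);b=s*P[:,1]+c*(P[:,2]-105)+105
        # local: along tool x = a+dx ; closing axis = P[:,0]
        L=np.stack([a+dx,-P[:,0],b-dz],1);return L@R.T+T[0]
    out=[w([(s,y,z) for y,z in[(-71,32),(71,32),(71,120),(-71,120)]]) for s in(-5,5)]
    out+=[w([(0,t-2.5,32),(0,t+2.5,32),(0,t+2.5,6),(0,t,0),(0,t-2.5,6)]) for t in(-60,-30,0,30,60)]
    return out
def score(p,cs,T,up=4,noise=0):
    tot=0
    for c in cs:
        PP=[proj(c,P) for P in polys(T,*p)]
        A=np.vstack(PP);x0,y0=np.floor(A.min(0)-6).astype(int);x1,y1=np.ceil(A.max(0)+6).astype(int)
        g=cv2.cvtColor(c["frame"],cv2.COLOR_RGB2GRAY)[y0:y1,x0:x1].astype(np.float32)
        G=cv2.resize(g,None,fx=up,fy=up,interpolation=cv2.INTER_CUBIC)
        M=np.zeros(G.shape,np.uint8)
        for q in PP: cv2.fillPoly(M,[np.int32((q+.5-[x0,y0])*up)],1) if len(q)!=4 else cv2.fillConvexPoly(M,cv2.convexHull(np.int32((q+.5-[x0,y0])*up)),1)
        h=cv2.convexHull(np.int32((np.vstack(PP[:2])+.5-[x0,y0])*up))
        ring=cv2.dilate(M,np.ones((13,13)))-M
        tot+=G[ring>0].mean()-G[M>0].mean()
    return -tot
E
python3 - <<'E'
from fit import *
s=load("s4");w=load("w4");st=env.sense();T=(st["tool_pos"],st["ee_rot"][2])
import itertools
best=[]
for dx,dz,pit in itertools.product(range(-14,15,2),range(70,112,2),np.radians([-4,-2,0,2,4])):
    best.append((score((dx,dz,pit),[s],T),dx,dz,pit))
best.sort();print(*best[:6],sep="\n")
r=minimize(lambda p:score((p[0],p[1],p[2]/50),[s],T),[best[0][1],best[0][2],best[0][3]*50],method="Nelder-Mead",options=dict(initial_simplex=[[best[0][1]+a,best[0][2]+b,best[0][3]*50+c] for a,b,c in[(0,0,0),(2,0,0),(0,2,0),(0,0,1)]]))
print(r.x[:2],np.degrees(r.x[2]/50),r.fun)
g=cv2.cvtColor(w["frame"],cv2.COLOR_RGB2GRAY)
print(g[90:130,280]); print(g[320:360:2,280]); print(g[130,255:305],g[200,255:305])
p=r.x*[1,1,.02]
R=Ro.from_euler('z',T[1]).as_matrix()
print("pred far top",proj(w,[T[0]+R@np.array([p[0]+71,y,120-p[1]]) for y in(-6,0,6)]))
for z in(20,25,30,35,40): print(z,proj(w,[T[0]+R@np.array([71+p[0],0,z])]))
E
```

```text
(np.float32(-53.84758), 4, 92, np.float64(0.0))
(np.float32(-52.910202), 4, 94, np.float64(0.0))
(np.float32(-52.44879), 4, 90, np.float64(0.0))
(np.float32(-51.53116), 6, 94, np.float64(-0.03490658503988659))
(np.float32(-51.251328), 4, 96, np.float64(0.0))
(np.float32(-50.861862), 6, 92, np.float64(-0.03490658503988659))
[ 4.12 92.1 ] -0.13297022878119721 -54.08031463623047
[187 184 180 175 178 186 163 122 114 119 120 118 118 119 118 120 119 122
 108  65  64  86  95 100 106 112 115 118 116 117 116 116 116 117 117 117
 116 116 117 117]
[ 60  60  59  60  59  59  60  60  60  58  59  52 110  93   2  11   9  11
  11  11]
[199 201 203 199 195 190 193 208  51  40  75  80  85  90  96 104 107 107
 108 110 111 112 115 115 116 116 118 119 121 121 124 126 124 113 106  97
  90  83  58  67 109 108 103 103 108 105 107 104 108 108] [211 200 194 190 191 189 187 196 211 106  38  77  82  75  93  99 106 106
 108 108 110 111 113 114 116 117 118 120 120 120 120 121 120 112 101  94
  86  57  69 107 103 101 100 104 103 103 105 104 101  98]
pred far top [[295.71 109.91]
 [279.76 109.9 ]
 [263.82 109.89]]
20 [[279.74 110.01]]
25 [[279.75 109.94]]
30 [[279.77 109.87]]
35 [[279.78 109.78]]
40 [[279.8  109.69]]
```

```bash
cat >> h.py <<'E'
TC=np.array([577.,-36.3]);TY=np.radians(10.94)
def tray(x,y,z): return [*(TC+[np.cos(TY)*x-np.sin(TY)*y,np.sin(TY)*x+np.cos(TY)*y]),z]
E
python3 -c "
from h import *
rel(tray(-1,-4,205),TY+np.pi/2)"
```

```text
offset [ 7.02 -0.94  0.21] twist [np.float64(-6.6), np.float64(23.4)] t 5.95
```

```bash
python3 -m pendant '{"jaw":[5,5,5,5,5,5,5,5,5,5,5,5],"offset":[[0.5,-0.05,0],[1.2,-0.15,0],[2.1,-0.3,0],[3,-0.4,0],[3.9,-0.5,0],[4.8,-0.65,0],[5.7,-0.8,0.1],[6.4,-0.9,0.2],[6.8,-0.92,0.2],[7.02,-0.94,0.21],[7.02,-0.94,0.21],[7.02,-0.94,0.21]],"twist":[-0.5,-1.2,-1.9,-2.6,-3.3,-4,-4.7,-5.4,-6,-6.6,-6.6,-6.6]}' 60
python3 - <<'E'
from h import *
rel(tray(-1,-4,110),TY+np.pi/2)
c=grab("wrist","w5"); s=grab("scene","s5")
from fit import score
st=env.sense();T=(st["tool_pos"],st["ee_rot"][2])
for dz in range(86,99,2):print(dz,[round(float(score((dx,dz,0),[s],T)),1) for dx in (2,4,6)])
E
```

```text
time_s: 7.15
tool_pos: [577.5, -42.3, 205.9]
ee_rot: [-3.14, 0.001, 1.761]
contact_force: [-0.1, -0.7, -1.3]
finger_gap: 11.1
grip_force: 63.6
offset [ 0.05 -0.01  2.4 ] twist [np.float64(-0.01), np.float64(29.99)] t 7.15
86 [-17.9, -18.9, -18.7]
88 [-17.9, -19.3, -19.0]
90 [-17.3, -18.7, -19.0]
92 [-15.6, -17.9, -18.4]
94 [-14.4, -16.5, -17.3]
96 [-13.5, -15.1, -16.1]
98 [-12.9, -14.1, -15.0]
```

```bash
python3 -m pendant '{"jaw":[5,5,5,5,5,5,5,5,5],"offset":[[0.05,0,0.5],[0.05,0,1],[0.05,0,1.4],[0.05,0,1.8],[0.05,0,2.05],[0.05,0,2.2],[0.05,0,2.3],[0.05,0,2.35],[0.05,0,2.35]],"twist":[0,0,0,0,0,0,0,0,0]}' 60
python3 -m pendant '{"jaw":[5,5],"offset":[[0,0,0.05],[0,0,0.05]],"twist":[0,0]}'
python3 -m pendant '{"jaw":[5,5],"offset":[[0,0,0.05],[0,0,0.05]],"twist":[0,0]}'
```

```text
time_s: 8.15
tool_pos: [577.7, -39.5, 112.3]
ee_rot: [3.141, 0.0, 1.762]
contact_force: [-1.4, 0.0, -2.0]
finger_gap: 11.2
grip_force: 63.6
time_s: 8.35
tool_pos: [577.6, -39.4, 110.2]
ee_rot: [3.141, 0.0, 1.762]
contact_force: [0.5, -0.1, -1.3]
finger_gap: 11.3
grip_force: 63.6
time_s: 8.55
tool_pos: [577.4, -39.4, 107.9]
ee_rot: [-3.141, -0.0, 1.762]
contact_force: [-0.6, -0.1, -1.5]
finger_gap: 11.0
grip_force: 63.6
```

```bash
python3 -m pendant '{"jaw":[5,5],"offset":[[0,0,0.04],[0,0,0.04]],"twist":[0,0]}'
python3 -m pendant '{"jaw":[5,5],"offset":[[0,0,0.03],[0,0,0.03]],"twist":[0,0]}'
python3 -c "
from h import *
rel(tray(80,-4,107),TY+np.pi/2);rel(tray(-80,-4,107),TY+np.pi/2)"
```

```text
time_s: 8.75
tool_pos: [577.4, -39.4, 106.2]
ee_rot: [-3.141, -0.0, 1.762]
contact_force: [-0.1, 0.3, -1.2]
finger_gap: 11.1
grip_force: 63.6
time_s: 8.95
tool_pos: [577.4, -39.4, 105.1]
ee_rot: [-3.141, -0.0, 1.762]
contact_force: [0.7, -0.1, -1.1]
finger_gap: 11.3
grip_force: 63.6
offset [-0.02  2.   -0.05] twist [np.float64(0.0), np.float64(-30.0)] t 8.95
offset [-0.02 -2.   -0.05] twist [np.float64(0.0), np.float64(-30.0)] t 8.95
```

```bash
python3 -m pendant '{"jaw":[5,5,5,5,5,5,5,5,5,5,5,5],"offset":[[-0.02,0.15,-0.02],[-0.02,0.3,-0.02],[-0.02,0.45,-0.02],[-0.02,0.6,-0.02],[-0.02,0.75,-0.02],[-0.02,0.9,-0.02],[-0.02,1.1,-0.02],[-0.02,1.3,-0.02],[-0.02,1.5,-0.02],[-0.02,1.7,-0.02],[-0.02,1.9,-0.02],[-0.02,1.9,-0.02]],"twist":[0,0,0,0,0,0,0,0,0,0,0,0]}' 60
python3 -c "
from h import *
grab('scene','s6')
rel(tray(-78,-4,106),TY+np.pi/2)"
```

```text
time_s: 10.15
tool_pos: [653.6, -25.2, 105.9]
ee_rot: [3.14, 0.0, 1.763]
contact_force: [-0.1, -0.5, -0.9]
finger_gap: 10.9
grip_force: 63.6
offset [-0.   -3.86 -0.  ] twist [np.float64(0.01), np.float64(-29.99)] t 10.2
```

```bash
python3 -m pendant '{"jaw":[5,5,5,5,5,5,5,5,5,5,5,5],"offset":[[0,-0.2,0],[0,-0.4,0],[0,-0.6,0],[0,-0.8,0],[0,-1,0],[0,-1.2,0],[0,-1.4,0],[0,-1.6,0],[0,-1.8,0],[0,-2,0],[0,-2.2,0],[0,-2.4,0]],"twist":[0,0,0,0,0,0,0,0,0,0,0,0]}' 60
python3 -m pendant '{"jaw":[5,5,5,5,5,5,5,5],"offset":[[0,-0.2,0],[0,-0.4,0],[0,-0.6,0],[0,-0.8,0],[0,-1,0],[0,-1.2,0],[0,-1.4,0],[0,-1.4,0]],"twist":[0,0,0,0,0,0,0,0]}' 60
cat > rods.py <<'E'
from h import *
def rods(c,zr=10):
    im=c["frame"].astype(int);cor=proj(c,[tray(sx*99,sy*89,12) for sx,sy in[(-1,-1),(1,-1),(1,1),(-1,1)]])
    M=np.zeros(im.shape[:2],np.uint8);cv2.fillConvexPoly(M,np.int32(cor),1)
    W=((im[:,:,0]>0.75*im[:,:,2])&(im.sum(2)>150)&(M>0)).astype(np.uint8)
    n,l,st,_=cv2.connectedComponentsWithStats(W)
    th=-TY;R=np.array([[np.cos(th),-np.sin(th)],[np.sin(th),np.cos(th)]])
    for i in range(1,n):
        if st[i,4]<40: continue
        v,u=np.nonzero(l==i)
        P=np.array([R@(plane(c,(a,b),zr)[:2]-TC) for a,b in zip(u,v)])
        m=P.mean(0);w,V=np.linalg.eigh(np.cov((P-m).T));d=V[:,1]*np.sign(V[0,1]);t=(P-m)@d
        print("mid",m,"ang",round(float(np.degrees(np.arctan2(d[1],d[0]))),1),"len",round(float(np.ptp(t)),0),"wid",round(float(4*w[0]**.5),1))
E
python3 - <<'E'
from rods import *
for n in("s5","s6"): print(n);rods(load(n))
print("now");rods(grab("scene","s7"));print("side");rods(grab("side","d7"))
E
```

```text
time_s: 11.4
tool_pos: [557.4, -44.2, 106.0]
ee_rot: [3.142, 0.0, 1.762]
contact_force: [-0.4, 0.1, -1.6]
finger_gap: 10.9
grip_force: 63.6
time_s: 12.2
tool_pos: [501.5, -55.1, 106.0]
ee_rot: [-3.14, -0.0, 1.761]
contact_force: [0.9, -1.0, -1.6]
finger_gap: 10.9
grip_force: 63.7
s5
mid [-82.22  42.62] ang -74.9 len 81.0 wid 40.3
mid [ 4.41 54.75] ang 20.9 len 126.0 wid 17.1
mid [ 3.15 23.45] ang 17.5 len 131.0 wid 17.5
mid [-9.69 -9.46] ang 19.5 len 150.0 wid 16.7
mid [ -9.48 -39.14] ang 19.7 len 150.0 wid 16.6
s6
mid [-3.49 -4.14] ang -14.3 len 172.0 wid 132.9
mid [48.98 34.68] ang -66.3 len 58.0 wid 14.3
now
mid [ 2.79 44.34] ang 0.4 len 149.0 wid 16.6
mid [ 2.89 14.12] ang 0.2 len 149.0 wid 16.3
mid [ -1.93 -15.82] ang 0.4 len 150.0 wid 15.8
mid [ -3.53 -45.71] ang 0.5 len 149.0 wid 15.8
side
mid [-15.02  18.76] ang 81.9 len 162.0 wid 154.2
```

All four rods now lie at 0.2-0.5° from straight, at y = 44, 14, -16 and -46 mm, one per groove. Next I lift the comb and carry it back over the rest.

```bash
python3 -m pendant '{"jaw":[5,5,5,5,5,5],"offset":[[0,0,-0.3],[0,0,-0.9],[0,0,-1.6],[0,0,-2.2],[0,0,-2.6],[0,0,-2.6]],"twist":[0,0,0,0,0,0]}' 60
cat >> h.py <<'E'
SE=np.array([522.2,-326.1]);RY=np.radians(61.5)
def rest(x,y,z): # rest x,y offsets of TCP from seat
    return [*(SE+x*np.array([np.sin(RY),-np.cos(RY)])+y*np.array([np.cos(RY),np.sin(RY)])),z]
E
python3 - <<'E'
from rods import *
rel(rest(3,-4.2,206),RY)
rods(grab("scene","s8"))
E
```

```text
time_s: 12.9
tool_pos: [505.3, -55.0, 213.1]
ee_rot: [3.135, 0.002, 1.762]
contact_force: [0.2, -0.2, -2.1]
finger_gap: 11.1
grip_force: 63.8
offset [-6.86 -0.89  0.18] twist [np.float64(6.58), np.float64(-23.42)] t 12.9
mid [ 2.87 44.24] ang 0.3 len 149.0 wid 16.5
mid [ 2.93 14.15] ang 0.4 len 149.0 wid 16.1
mid [ -1.3  -15.86] ang 0.5 len 150.0 wid 15.8
mid [ -3.26 -45.82] ang 0.4 len 149.0 wid 15.6
```

```bash
python3 -m pendant '{"jaw":[5,5,5,5,5,5,5,5,5,5,5,5],"offset":[[-0.6,0,0],[-1.5,-0.1,0],[-2.5,-0.3,0],[-3.5,-0.4,0],[-4.5,-0.5,0],[-5.4,-0.7,0],[-6.1,-0.8,0],[-6.5,-0.85,0],[-6.75,-0.89,0],[-6.86,-0.89,0],[-6.86,-0.89,0],[-6.86,-0.89,0]],"twist":[0.6,1.4,2.2,3,3.8,4.6,5.4,6,6.58,6.58,6.58,6.58]}' 60
python3 - <<'E'
from fit import *
rel(rest(3,-4.2,110),RY)
s=grab("scene","s9");st=env.sense();T=(st["tool_pos"],st["ee_rot"][2])
r=minimize(lambda p:score((p[0],p[1],p[2]/50),[s],T),[4,91,0],method="Nelder-Mead",options=dict(initial_simplex=[[4,91,0],[6,91,0],[4,94,0],[4,91,1]]))
print(r.x[:2],np.degrees(r.x[2]/50),r.fun)
E
```

```text
time_s: 14.15
tool_pos: [520.4, -329.7, 209.4]
ee_rot: [-3.14, -0.001, 1.075]
contact_force: [0.2, 0.3, -2.2]
finger_gap: 11.0
grip_force: 63.6
offset [-0.01  0.08  2.48] twist [np.float64(0.02), np.float64(-29.98)] t 14.15
[ 3.47 91.03] 0.35047919428044055 -39.75076675415039
```

Descend to about 4 mm above the seat, then feel for contact.

```bash
python3 -m pendant '{"jaw":[5,5,5,5,5,5,5,5,5],"offset":[[0,0.08,0.5],[0,0.08,1],[0,0.08,1.5],[0,0.08,1.9],[0,0.08,2.15],[0,0.08,2.3],[0,0.08,2.4],[0,0.08,2.45],[0,0.08,2.45]],"twist":[0,0,0,0,0,0,0,0,0]}' 60
python3 -m pendant '{"jaw":[5,5],"offset":[[0,0,0.05],[0,0,0.05]],"twist":[0,0]}'
```

```text
time_s: 15.1
tool_pos: [522.2, -331.5, 111.5]
ee_rot: [-3.139, -0.001, 1.073]
contact_force: [-2.7, 2.1, -1.8]
finger_gap: 11.0
grip_force: 63.6
time_s: 15.3
tool_pos: [522.2, -331.7, 109.8]
ee_rot: [-3.139, -0.0, 1.073]
contact_force: [-3.6, 2.3, -0.1]
finger_gap: 11.3
grip_force: 63.8
```

```bash
python3 -m pendant '{"jaw":[5,5],"offset":[[0,0,0.04],[0,0,0.04]],"twist":[0,0]}'
```

```text
time_s: 15.5
tool_pos: [522.3, -331.9, 109.2]
ee_rot: [-3.14, -0.001, 1.073]
contact_force: [-4.2, 3.4, 5.1]
finger_gap: 11.3
grip_force: 64.7
```

```bash
python3 -m pendant '{"jaw":[5,5,17,23,29,35,40,45,45,45,45,45],"offset":[[0,-0.1,-0.03],[0,-0.1,0],[0,-0.18,0],[0,-0.26,0],[0,-0.34,0],[0,-0.42,0],[0,-0.5,0],[0,-0.58,0],[0,-0.66,0.03],[0,-0.74,0.06],[0,-0.82,0.1],[0,-0.9,0.14]],"twist":[0,0,0,0,0,0,0,0,0,0,0,0]}' 30
python3 -m pendant '{"jaw":[45,45,45,45,45,45,45,45],"offset":[[0,-0.08,0.04],[0,-0.16,0.08],[0,-0.24,0.12],[0,-0.32,0.16],[0,-0.4,0.2],[0,-0.48,0.22],[0,-0.52,0.22],[0,-0.52,0.22]],"twist":[0,0,0,0,0,0,0,0]}' 30
python3 - <<'E'
from h import *
st=env.sense();d=st["tool_pos"][:2]-SE;print("rest x,y",d@[np.sin(RY),-np.cos(RY)],d@[np.cos(RY),np.sin(RY)])
E
```

```text
time_s: 16.7
tool_pos: [491.1, -315.0, 102.7]
ee_rot: [-3.141, 0.0, 1.073]
contact_force: [-1.2, 0.5, -0.4]
finger_gap: 44.8
grip_force: 0.2
time_s: 17.5
tool_pos: [473.1, -305.2, 94.1]
ee_rot: [3.142, 0.0, 1.073]
contact_force: [0.6, 0.4, 0.2]
finger_gap: 44.7
grip_force: 0.0
rest x,y -53.14382713773778 -5.094836215025744
```

```bash
python3 -m pendant '{"jaw":[65,85,85,85,85,85,85,85],"offset":[[0,0,0],[0,0,0],[0,0,-0.3],[0,0,-1],[0,0,-2],[0,0,-3],[0,0,-4],[0,0,-4]],"twist":[0,0,0,0,0,0,0,0]}' 30
python3 - <<'E'
from h import *
rel([479,-269.3,259.8],1.056)
a=grab("scene","s10");b=grab("side","d10")
from fit import polys
def cmp(n0,c,box):
    x,y,w,h=box;A=cv2.cvtColor(load(n0)["frame"],cv2.COLOR_RGB2GRAY)[y:y+h,x:x+w];B=cv2.cvtColor(c["frame"],cv2.COLOR_RGB2GRAY)
    R=cv2.matchTemplate(B[y-6:y+h+6,x-6:x+w+6],A,cv2.TM_CCOEFF_NORMED);_,v,_,l=cv2.minMaxLoc(R);print(v,l[0]-6,l[1]-6,"mean absdiff",np.abs(A.astype(int)-B[y:y+h,x:x+w]).mean())
cmp("s1",a,(158,195,72,45));cmp("d1",b,(285,238,45,80))
cmp("s1",a,(158,195,72,20));cmp("d1",b,(285,238,20,75))
m=np.zeros((600,800,3),np.uint8)
f=lambda c:cv2.cvtColor(c["frame"],cv2.COLOR_RGB2BGR)
for i,(c,x,y) in enumerate([(load("s1"),150,190),(a,150,190),(load("d1"),265,240),(b,265,240)]):
    m[300*(i//2):300*(i//2)+300,400*(i%2):400*(i%2)+400]=cv2.resize(f(c)[y:y+75,x:x+100],(400,300))
cv2.imwrite("pics/mos6.png",m)
E
```

```text
time_s: 18.3
tool_pos: [475.6, -308.3, 261.1]
ee_rot: [3.128, 0.001, 1.073]
contact_force: [-1.1, -0.2, -0.5]
finger_gap: 84.9
grip_force: 0.0
offset [ 0.9  -0.39  0.03] twist [np.float64(0.16), np.float64(-29.84)] t 18.3
0.8285864591598511 0 0 mean absdiff 9.74320987654321
0.9772221446037292 0 0 mean absdiff 12.143611111111111
0.7872960567474365 -1 0 mean absdiff 14.131944444444445
0.9641326069831848 0 0 mean absdiff 11.83
```

```bash
python3 -m pendant '{"jaw":[85,85,85,85,85],"offset":[[0.9,-0.39,0.03],[0.9,-0.39,0.03],[0.9,-0.39,0.03],[0.9,-0.39,0.03],[0.9,-0.39,0.03]],"twist":[0.16,0.16,0.16,0.16,0.16]}'
python3 - <<'E'
from h import *
c=grab("wrist","w11");a=load("w3")
g=lambda c:cv2.cvtColor(c["frame"],cv2.COLOR_RGB2GRAY)
A,B=g(a),g(c)
def cmp(x,y,w,h,n):
    R=cv2.matchTemplate(B[y-8:y+h+8,x-8:x+w+8],A[y:y+h,x:x+w],cv2.TM_CCOEFF_NORMED);_,v,_,l=cv2.minMaxLoc(R);print(n,round(v,3),l[0]-8,l[1]-8)
cmp(326,128,30,110,"rest front lip");cmp(375,85,110,110,"tipbox");cmp(268,145,40,60,"spine far");cmp(268,215,40,62,"spine near");cmp(310,140,18,100,"tines")
for r in(160,200,250): print(r,A[r,264:330:2],B[r,264:330:2],sep="\n")
E
```

```text
time_s: 18.9
tool_pos: [476.1, -267.2, 252.5]
ee_rot: [-3.141, 0.001, 1.055]
contact_force: [0.4, -0.4, -0.7]
finger_gap: 84.8
grip_force: 0.0
rest front lip 0.967 4 0
tipbox 0.982 5 0
spine far 0.883 3 2
spine near 0.947 3 4
tines 0.927 3 2
160
[100  99  96 104 107  31  73  76  77  88  67  65  64  64  64  65  41  65
  63  65  64  64  63  64  63  63  60  91 109 101 101 100 105]
[101  97 101  95 105 109 107  48  74  75  79  87  67  65  65  64  64  61
  63  63  64  64  64  64  63  63  62  62  68  87 108 100 106]
200
[ 99 101  98  97  97 108  45  48  48  49  42  40  40  39  37  35  65  65
  64  63  63  65  63  64  64  63  51  84 105 104 105 106 116]
[ 93  95 102  98 102  98 103  51  48  47  49  50  42  39  39  38  39  35
  66  65  64  64  63  64  63  63  64  61  88 101 103 104 105]
250
[161 160 168 172 173 175  21  73  76  82  89  64  65  63  63  62  61  64
  64  63  63  64  63  64  38  41  47  48  48  50  50  51  47]
[159 162 166 176 168 175 173 178  54  73  77  83  83  65  63  63  63  59
  64  64  64  64  64  64  63  63  64  52  50  50  49  49  49]
```

Comb is home: it sits unchanged against the rest, shifted only 2-3 mm along its width, within the play. Now a look at the lane from above.

```bash
python3 -c "
from h import *
rel([520,310,330],np.radians(0))"
```

```text
offset [13.09 -6.17 -1.94] twist [np.float64(10.07), np.float64(-19.93)] t 18.95
```

```bash
python3 -m pendant '{"jaw":[85,85,85,85,85,85,85,85,85,85,85,85],"offset":[[1.1,-0.5,-0.8],[2.2,-1.03,-1.5],[3.3,-1.55,-1.94],[4.4,-2.1,-1.94],[5.5,-2.6,-1.94],[6.6,-3.1,-1.94],[7.7,-3.6,-1.94],[8.8,-4.1,-1.94],[9.9,-4.7,-1.94],[11,-5.2,-1.94],[12.1,-5.7,-1.94],[13.09,-6.17,-1.94]],"twist":[0.9,1.8,2.7,3.6,4.5,5.4,6.3,7.2,8.1,9,9.5,10.07]}'
python3 -m pendant '{"jaw":[85,85,85],"offset":[[0.2,-0.1,0],[0.2,-0.1,0],[0.2,-0.1,0]],"twist":[0,0,0]}'
python3 -c "
from h import *
grab('wrist','w12')"
```

```text
time_s: 20.15
tool_pos: [519.7, 313.0, 330.4]
ee_rot: [3.141, -0.0, -0.001]
contact_force: [1.4, -0.4, -0.4]
finger_gap: 85.2
grip_force: 0.0
time_s: 20.45
tool_pos: [528.1, 312.8, 330.4]
ee_rot: [3.14, -0.0, -0.001]
contact_force: [0.2, -0.4, 0.0]
finger_gap: 85.4
grip_force: 0.0
```

View pics/w12.png

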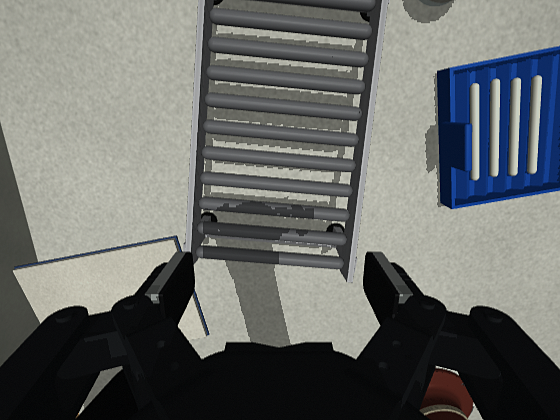

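Wrist view: the lane's left rail outer edge runs (203,0)-(187,255) and the right one (384,0)-(351,280), with the uphill ends at the bottom. Rollers lie between. The tray at right has its four rods straight in four grooves.

```bash
python3 - <<'E'
from h import *
from scipy.optimize import least_squares
c=load("w12");s=load("s1");d=load("d1");g=cv2.cvtColor(c["frame"],cv2.COLOR_RGB2GRAY)
for r in(40,120,200): print(r,g[r,183:214],g[r,340:392],sep="\n")
def deck(p,P):
    R=Ro.from_euler('z',p[2]).as_matrix()@Ro.from_euler('y',10,degrees=True).as_matrix();return np.atleast_2d(P)@R.T+[p[0],p[1],89]
def line(q,L): # signed pixel distance of q to projected line L(2pts)
    a,b=L;n=np.array([-(b-a)[1],(b-a)[0]]);return (q-a)@n/np.linalg.norm(n)
def res(p,full=False):
    o=[]
    Lp=proj(c,deck(p,[(-200,110,16),(100,110,16)]));Rp=proj(c,deck(p,[(-200,-110,16),(100,-110,16)]))
    for q in[(203,0),(187,255)]: o.append(line(np.array(q),Lp))
    for q in[(384,0),(351,280)]: o.append(line(np.array(q),Rp))
    o+=list(.5*(proj(c,deck(p,[(-200,-110,16)]))[0]-[350,283]))
    o+=list(.7*(proj(s,deck(p,[(-200,-110,16)]))[0]-[336,100]))+list(.7*(proj(d,deck(p,[(-200,-110,16)]))[0]-[170.2,152]))+list(.7*(proj(d,deck(p,[(-200,110,16)]))[0]-[150.6,112.8]))
    return o
r=least_squares(res,[595,305,-0.1]);print(r.x,np.degrees(r.x[2]),np.array(r.fun))
print("lane_top",deck(r.x,[(-85,0,0)]),"uphill end",deck(r.x,[(-200,0,0)]))
print("stop top",[proj(k,deck(r.x,[(200,-105,35),(200,105,35)])) for k in(s,d)])
print("rollers proj col mid",[proj(c,deck(r.x,[(x,0,0)]))[0].round(0) for x in (-180,-150,-100,0)])
E
```

```text
40
[181 174 168 170 172 175 176 179 173 166 163 167 170 165 164 154 155 161
 178 124  41  52  54  52  51  52  79  87  91  92  95]
[166 166 173 180 180 178 171 170 170 173 178 179 182 184 188 178  90  99
  96  99  90  89  87 160 152 164 168  48  47  49  50  50  51  52  50  47
  43 174 168 154 154 159 171 154 169 167 167 167 167 164 161 165]
120
[178 174 176 174 170 168 170 174 134 176 167 162 166 168 183  35  52  57
  54  54  52  52  49  69  74  73  71  71  69  70  66]
[ 97  95 184  90  94  92  92  69  69 125  78  80  40  45  47  47  88  98
  43  49  50  51  53  55  51  49  40 182 177 161 164 164 168 115 178 179
 178 176 172 169 173 178 176 172 174 177 177 179 181 175 170 168]
200
[176 176 175 177 154 178 161 159 161 173 165  28  48  50  53  54  69  74
  83  86  89  90  87  88  88  87  87  86  86  86  84]
[182 186 187 187 184 179 183 198  29  47  52  51  51  55  51  48  35 186
 174 159 162 163 164 182 184 184 183 180 180 183 185 180 179 181 190 194
 190 182 179 179 180 179 181 187 183 179 180 181 185 181 176 177]
[590.84 306.67  -0.09] -5.284055737364319 [ 4.85  2.4  -4.65 -2.44  1.47  0.52 -1.1  -2.44  0.16 -0.5  -0.84 -1.31]
lane_top [[507.49 314.38 103.76]] uphill end [[394.72 324.81 123.73]]
stop top [array([[419.98, 205.52],
       [480.36, 174.14]]), array([[299.99, 127.36],
       [271.26,  94.24]])]
rollers proj col mid [array([271., 259.]), array([272., 237.]), array([276., 200.]), array([283., 122.])]
```

```bash
cat > lane.py <<'E'
from h import *
from scipy.optimize import least_squares
c=load("w12");s=load("s1");d=load("d1")
def deck(p,P):
    R=Ro.from_euler('z',p[2]).as_matrix()@Ro.from_euler('y',10,degrees=True).as_matrix();return np.atleast_2d(P)@R.T+[p[0],p[1],89+(p[3] if len(p)>3 else 0)]
def line(q,L):
    a,b=L;n=np.array([-(b-a)[1],(b-a)[0]]);return (q-a)@n/np.linalg.norm(n)
def res(p):
    o=[]
    for sg,Q in((1,[(202.5,40),(197.5,120),(193.5,200)]),(-1,[(376.6,40),(366.6,120),(356.4,200)])):
        L=proj(c,deck(p,[(-200,sg*102,16),(100,sg*102,16)]));o+=[line(np.array(q),L) for q in Q]
    o+=list(.5*(proj(c,deck(p,[(-200,-110,16)]))[0]-[350,283]))
    o+=list(.7*(proj(s,deck(p,[(-200,-110,16)]))[0]-[336,100]))+list(.7*(proj(d,deck(p,[(-200,-110,16)]))[0]-[170.2,152]))+list(.7*(proj(d,deck(p,[(-200,110,16)]))[0]-[150.6,112.8]))
    return o
E
python3 - <<'E'
from lane import *
for p0 in ([595,305,-0.1],[595,305,-0.1,0]):
    r=least_squares(res,p0);print(r.x,np.degrees(r.x[2]),np.array(r.fun));print("lane_top",deck(r.x,[(-85,0,0)]))
E
python3 -c "
from h import *
rel(tray(0,-100,160),TY);print(tray(0,-100,46))"
```

```text
[593.3  307.15  -0.09] -5.419555250533258 [ 0.13 -0.24  0.38 -0.01  0.01 -0.16  1.17 -0.23 -0.57 -2.22  0.61 -0.82
 -0.3  -1.6 ]
lane_top [[509.96 315.05 103.76]]
[593.17 307.13  -0.1   -2.22] -5.511580876098681 [-0.49 -0.73  0.04  0.39  0.52  0.45  0.84 -0.61 -0.6  -1.88  0.61 -0.38
 -0.2  -1.2 ]
lane_top [[509.85 315.17 101.54]]
offset [ 1.72 11.17  4.28] twist [np.float64(-1.84), np.float64(28.16)] t 20.5
[np.float64(595.9780933359001), np.float64(-134.48264598865657), 46]
```

```bash
python3 -m pendant '{"jaw":[85,85,85,85,85,85,85,85,85,85,85,85],"offset":[[0.2,1,0.3],[0.4,2.2,0.7],[0.5,3.4,1.1],[0.7,4.6,1.5],[0.9,5.8,1.9],[1.1,7,2.3],[1.3,8.2,2.7],[1.45,9.4,3.1],[1.6,10.4,3.6],[1.72,11.17,4.28],[1.72,11.17,4.28],[1.72,11.17,4.28]],"twist":[-0.2,-0.4,-0.6,-0.8,-1,-1.2,-1.4,-1.6,-1.84,-1.84,-1.84,-1.84]}'
python3 - <<'E'
from h import *
c=grab("wrist","w13");g=c["frame"]
rel(tray(0,-100,46),TY)
# check lug top outline at z=86
q=proj(c,[tray(sx*32,-100+sy*5,86) for sx,sy in[(-1,-1),(1,-1),(1,1),(-1,1)]]);print(q)
x0,y0=q.min(0).astype(int)-8;x1,y1=q.max(0).astype(int)+8
B=g.astype(int);m=(B[:,:,2]>B[:,:,0]*1.6)
r=int(q[:,1].mean());print(r,g[r,x0:x1,2]);cc=int(q[:,0].mean());print(cc,y0,g[y0:y1:2,cc,2],x0)
E
```

```text
time_s: 21.7
tool_pos: [595.8, -133.8, 159.4]
ee_rot: [-3.141, 0.001, 0.19]
contact_force: [0.9, 0.1, -0.6]
finger_gap: 85.1
grip_force: 0.0
offset [-0.03  0.06  2.85] twist [np.float64(0.02), np.float64(-29.98)] t 21.75
[[285.33 248.69]
 [285.86 171.03]
 [272.5  171.05]
 [273.03 248.7 ]]
209 [ 89  90  91  89  93 107 106 106  85  99 147 159 177 177 180 182 182 186
 172 156 146  92 150 142 210 205 205 209 101]
279 163 [ 77  84  84  84  85  79 159 176 181 180 181 180 180 180 180 180 182 182
 182 182 182 183 182 182 182 182 180 180 182 181 180 129 104 105 104 104
 104 104 105 105 105 105 105  73 213 199 201] 264
```

```bash
python3 -m pendant '{"jaw":[85,85,85,85,85,85,85,85],"offset":[[0,0.06,0.8],[0,0.06,1.6],[0,0.06,2.1],[0,0.06,2.5],[0,0.06,2.7],[0,0.06,2.8],[0,0.06,2.8],[0,0.06,2.8]],"twist":[0,0,0,0,0,0,0,0]}'
python3 -m pendant '{"jaw":[60,40,25,18,12,8,5,5,5,5],"offset":[[0,0,0],[0,0,0],[0,0,0],[0,0,0],[0,0,0],[0,0,0],[0,0,0],[0,0,0],[0,0,0],[0,0,0]],"twist":[0,0,0,0,0,0,0,0,0,0]}' 100
```

```text
time_s: 22.55
tool_pos: [598.3, -134.2, 48.3]
ee_rot: [3.141, -0.002, 0.195]
contact_force: [-0.4, 0.4, 0.3]
finger_gap: 85.3
grip_force: 0.0
time_s: 23.55
tool_pos: [597.7, -133.7, 47.4]
ee_rot: [-3.141, -0.0, 0.194]
contact_force: [0.2, 1.3, 3.1]
finger_gap: 8.7
grip_force: 97.6
```

```bash
python3 -m pendant '{"jaw":[5,5,5,5,5,5,5,5,5,5,5,5],"offset":[[0,0,-0.05],[0,0,-0.15],[0,0,-0.3],[0,0,-0.5],[0,0,-0.75],[0,0,-1],[0,0,-1.3],[0,0,-1.6],[0,0,-1.9],[0,0,-2.1],[0,0,-2.2],[0,0,-2.2]],"twist":[0,0,0,0,0,0,0,0,0,0,0,0]}' 120
python3 - <<'E'
from h import *
import rods as r
st=env.sense();print(st["contact_force"],st["moment"])
c=grab("scene","s14");grab("side","d14")
im=c["frame"].astype(int)
z=st["tool_pos"][2]-47.4
print("lift",z)
# far edge tilt: project expected corners at lift and read far lug
from rods import rods
rods(c,10+z)
print(proj(c,[tray(-32,100,86+z),tray(32,100,86+z)]))
m=((im[:,:,2]>im[:,:,0]*1.7)&(im[:,:,2]>60));v,u=np.nonzero(m[120:260,230:370]);print("blue top",v.min()+120,"left",u.min()+230,"right",u.max()+230,"bot",v.max()+120)
print(proj(c,[tray(sx*105,sy*95,34+z) for sx,sy in[(-1,-1),(1,-1),(1,1),(-1,1)]]))
E
```

```text
time_s: 24.75
tool_pos: [597.8, -134.0, 135.9]
ee_rot: [3.141, -0.001, 0.195]
contact_force: [0.9, 0.0, -6.6]
finger_gap: 8.5
grip_force: 117.2
[ 0.91  0.04 -6.56] [-0.55 -0.13 -0.01]
lift 88.47487941546257
mid [16.36 13.49] ang 0.8 len 120.0 wid 16.2
mid [ 21.09 -16.23] ang 0.5 len 103.0 wid 16.2
mid [ 23.56 -45.98] ang 0.6 len 94.0 wid 16.0
mid [ 67.6  -85.67] ang 35.3 len 244.0 wid 135.3
[[321.03 141.38]
 [340.33 154.79]]
blue top 142 left 246 right 357 bot 237
[[246.47 181.4 ]
 [308.16 230.92]
 [359.08 185.  ]
 [297.94 141.41]]
```

```bash
cat >> h.py <<'E'
LY=np.radians(-5.45);LT=np.array([510,315.1])
def lanep(dx,dy,z): # TCP pose for tray held at lug_right, tray origin at lane_top + (dx,dy) in lane axes
    v=np.array([1.9+dx,-100+dy]);c,s=np.cos(LY),np.sin(LY)
    return [*(LT+[c*v[0]-s*v[1],s*v[0]+c*v[1]]),z]
E
python3 -c "
from h import *
print(lanep(11,0,217));rel(lanep(11,0,217),LY+0.004)"
```

```text
[np.float64(513.3439781325137), np.float64(214.3268497552584), 217]
offset [-0.38 -8.94 -2.05] twist [np.float64(2.73), np.float64(-27.27)] t 24.85
```

```bash
python3 -m pendant '{"jaw":[5,5,5,5,5,5,5,5,5,5,5,5],"offset":[[0,0,-0.2],[0,0,-0.6],[0,0,-1.1],[0,-0.15,-1.6],[0,-0.4,-1.9],[0,-0.8,-2.05],[0,-1.3,-2.05],[-0.05,-1.9,-2.05],[-0.1,-2.6,-2.05],[-0.1,-3.3,-2.05],[-0.15,-4,-2.05],[-0.2,-4.7,-2.05]],"twist":[0,0,0,0.1,0.2,0.4,0.6,0.8,1,1.2,1.4,1.6]}' 120
python3 -c "
from h import *
rel(lanep(11,0,217),LY+0.004)"
```

```text
time_s: 26.05
tool_pos: [552.4, 50.0, 217.2]
ee_rot: [3.142, 0.002, 0.026]
contact_force: [0.2, -0.4, -5.1]
finger_gap: 8.8
grip_force: 117.5
offset [-0.87 -4.13  0.01] twist [np.float64(1.12), np.float64(-28.88)] t 26.05
```

```bash
python3 -m pendant '{"jaw":[5,5,5,5,5,5,5,5,5,5,5,5],"offset":[[-0.13,-0.6,0],[-0.26,-1.25,0],[-0.4,-1.9,0],[-0.52,-2.5,0],[-0.63,-3,0],[-0.72,-3.4,0],[-0.78,-3.7,0],[-0.83,-3.95,0],[-0.86,-4.08,0],[-0.87,-4.13,0],[-0.87,-4.13,0],[-0.87,-4.13,0]],"twist":[0.15,0.3,0.45,0.6,0.75,0.9,1,1.08,1.12,1.12,1.12,1.12]}' 120
python3 - <<'E'
from h import *
rel(lanep(11,0,191),LY+0.004)
st=env.sense();print(st["moment"])
c=grab("scene","s15");d=grab("side","d15");w=grab("wrist","w15")
# fit tray pose from blue silhouette in scene+side given TCP: compare predicted corner extremes
P0=np.array(lanep(11,0,0))
o=np.array([*(st["tool_pos"][:2]-(P0[:2]-np.array(LT))),0]);
zt=st["tool_pos"][2]-47.4
co,si=np.cos(LY),np.sin(LY);o[:2]+=11*np.array([co,si])
f=lambda x,y,z:[o[0]+co*x-si*y,o[1]+si*x+co*y,z+zt]
for n,k in(("scene",c),("side",d)):
    im=k["frame"].astype(int);m=((im[:,:,2]>im[:,:,0]*1.7)&(im[:,:,2]>60)).astype(np.uint8)
    nn,l,s,_=cv2.connectedComponentsWithStats(m);i=[j for j in range(1,nn) if s[j,4]>200]
    print(n,s[i]);print(proj(k,[f(sx*105,sy*95,34) for sx,sy in[(-1,-1),(1,-1),(1,1),(-1,1)]]+[f(sx*105,sy*95,0) for sx,sy in[(-1,-1),(1,-1),(1,1),(-1,1)]]+[f(-32,100,86),f(32,100,86)]))
E
```

```text
time_s: 27.25
tool_pos: [514.4, 212.1, 217.4]
ee_rot: [3.141, -0.0, -0.092]
contact_force: [-0.4, -0.5, -5.4]
finger_gap: 8.4
grip_force: 117.5
offset [-0.03 -0.05  0.66] twist [np.float64(-0.01), np.float64(29.99)] t 27.25
[-0.55  0.03  0.02]
scene [[ 241    0   60   32 1551]
 [ 370   61   77   78 2277]
 [  60  131   81   65 2028]
 [ 194  285   60   34  320]]
[[344.94  81.44]
 [391.52 130.39]
 [448.42 105.53]
 [399.83  60.56]
 [343.59  90.9 ]
 [389.03 139.62]
 [444.93 114.79]
 [397.54  69.95]
 [421.62  59.77]
 [437.02  73.48]]
side [[ 153   67   92   71 2786]
 [ 343  261   60   39  506]
 [ 124  361   86   59 2283]]
[[171.98 127.01]
 [245.1  107.28]
 [221.32  76.19]
 [153.27  92.96]
 [174.12 137.43]
 [245.95 117.58]
 [222.46  86.14]
 [155.53 103.06]
 [174.12  70.19]
 [195.36  65.18]]
```

Tray hangs level over the lane, its silhouette matching the prediction to 1-2 px in both views. Lowering.

```bash
python3 -m pendant '{"jaw":[5,5,5,5,5,5,5,5,5,5],"offset":[[-0.03,-0.05,0.1],[-0.03,-0.05,0.25],[-0.03,-0.05,0.45],[-0.03,-0.05,0.65],[-0.03,-0.05,0.8],[-0.03,-0.05,0.92],[-0.03,-0.05,1],[-0.03,-0.05,1.08],[-0.03,-0.05,1.12],[-0.03,-0.05,1.12]],"twist":[0,0,0,0,0,0,0,0,0,0]}' 120
python3 -m pendant '{"jaw":[5,5,5,5,5],"offset":[[0,0,0.04],[0,0,0.08],[0,0,0.12],[0,0,0.16],[0,0,0.2]],"twist":[0,0,0,0,0]}' 70
```

```text
time_s: 28.4
tool_pos: [513.1, 215.3, 172.3]
ee_rot: [3.142, 0.0, -0.09]
contact_force: [-0.3, -1.6, -5.5]
finger_gap: 8.7
grip_force: 117.4
time_s: 28.9
tool_pos: [515.6, 214.4, 166.3]
ee_rot: [-3.14, -0.005, -0.092]
contact_force: [4.6, -3.2, 4.6]
finger_gap: 8.9
grip_force: 119.1
```

```bash
python3 -m pendant '{"jaw":[5,5,5,5,5],"offset":[[0,0,0],[0,0,0.04],[0,0,0.08],[0,0,0.12],[0,0,0.16]],"twist":[0,0,0,0,0]}' 40
python3 -c "
from h import *
print(env.sense()['moment']);rel(lanep(11,0,149),LY+.004)"
```

```text
time_s: 29.4
tool_pos: [519.3, 213.7, 161.9]
ee_rot: [-3.14, -0.014, -0.094]
contact_force: [6.3, -3.8, 12.8]
finger_gap: 8.8
grip_force: 120.3
[-0.53 -0.08 -0.12]
offset [-0.15 -0.    0.32] twist [np.float64(-0.02), np.float64(29.98)] t 29.4
```

```bash
python3 -m pendant '{"jaw":[8.4,8.4],"offset":[[0,0,0],[0,0,0]],"twist":[0,0]}' 40
python3 -m pendant '{"jaw":[8.4,8.4,8.4],"offset":[[0,0,0.05],[0,0,0.1],[0,0,0.1]],"twist":[0,0,0]}' 40
```

```text
time_s: 29.6
tool_pos: [519.2, 213.8, 162.1]
ee_rot: [-3.139, -0.013, -0.094]
contact_force: [6.5, -4.1, 10.2]
finger_gap: 8.9
grip_force: 103.3
time_s: 29.9
tool_pos: [521.0, 213.5, 158.8]
ee_rot: [-3.139, -0.018, -0.094]
contact_force: [7.5, -4.1, 11.6]
finger_gap: 8.6
grip_force: 103.3
```

```bash
python3 -m pendant '{"jaw":[8.8,8.8,8.8,8.8,8.8],"offset":[[0,0,0],[-0.05,0,0.04],[-0.1,0,0.08],[-0.1,0,0.12],[-0.1,0,0.14]],"twist":[0,0,0,0,0]}' 40
python3 - <<'E'
from h import *
st=env.sense();print(st["moment"]);rel(lanep(11,0,149),LY+.004)
c=grab("scene","s16");d=grab("side","d16")
co,si=np.cos(LY),np.sin(LY)
g=st["tool_pos"]+[0,0,19]
def f(pit,P):
    R=Ro.from_euler('z',LY).as_matrix()@Ro.from_euler('y',pit,degrees=True).as_matrix()
    return (np.array(P)-[1.9,-100,66])@R.T+g
for n,k in(("scene",c),("side",d)):
    im=k["frame"].astype(int);m=((im[:,:,2]>im[:,:,0]*1.7)&(im[:,:,2]>60)).astype(np.uint8)
    nn,l,s,_=cv2.connectedComponentsWithStats(m);print(n,[list(x) for x in s[1:] if x[4]>1500 and 0<x[1]<120])
    for pit in(0,5,10):
        q=proj(k,f(pit,[(sx*105,sy*95,z) for sx in(-1,1) for sy in(-1,1) for z in(0,34)]+[(sx*32,100,86) for sx in(-1,1)]))
        print(pit,q.min(0),q.max(0)-q.min(0))
E
```

```text
time_s: 30.4
tool_pos: [522.2, 213.2, 155.5]
ee_rot: [-3.137, -0.03, -0.096]
contact_force: [12.9, -2.9, 8.0]
finger_gap: 9.0
grip_force: 77.5
[-0.62 -1.86 -0.27]
offset [-0.23 -0.01  0.16] twist [np.float64(-0.05), np.float64(29.95)] t 30.4
scene [[np.int32(368), np.int32(77), np.int32(74), np.int32(80), np.int32(2266)]]
0 [343.3  78.6] [101.24  78.37]
5 [342.63  75.63] [100.29  81.94]
10 [342.13  72.75] [99.03 85.09]
side [[np.int32(158), np.int32(85), np.int32(89), np.int32(64), np.int32(2526)]]
0 [159.63  83.  ] [89.96 71.24]
5 [158.26  83.67] [89.75 68.37]
10 [157.13  84.39] [89.81 65.22]
```

```bash
python3 -m pendant '{"jaw":[9,9,9,9,9,9],"offset":[[0.1,0,0],[0.2,0,0.02],[0.2,0,0.05],[0.2,0,0.08],[0.2,0,0.1],[0.2,0,0.1]],"twist":[0,0,0,0,0,0]}' 40
python3 -c "
from h import *
print(env.sense()['moment']);rel(lanep(11,0,149),LY+.004)"
```

```text
time_s: 31.1
tool_pos: [521.2, 214.1, 147.5]
ee_rot: [-3.14, -0.009, -0.092]
contact_force: [3.2, -2.8, 10.0]
finger_gap: 9.4
grip_force: 65.0
[-0.58 -0.09 -0.05]
offset [-0.2   0.01 -0.04] twist [np.float64(-0.01), np.float64(29.99)] t 31.1
```

```bash
python3 -m pendant '{"jaw":[9.6,10,11,14,25,45,70,85,85,85,85,85],"offset":[[0,0,0],[0,0,0],[0,0,0],[0,0,0],[0,0,0],[0,0,0],[0,0,0],[0,0,0],[0,0,0],[0,0,-0.3],[0,0,-0.8],[0,0,-1.5]],"twist":[0,0,0,0,0,0,0,0,0,0,0,0]}' 30
python3 -m pendant '{"jaw":[85,85,85,85,85,85],"offset":[[0,0,-0.8],[0,0,-1.6],[0,0,-2],[0,0,-2],[0,0,-2],[0,0,-2]],"twist":[0,0,0,0,0,0]}'
python3 - <<'E'
from h import *
a=grab("scene","s17");b=grab("side","d17");w=grab("wrist","w17")
f=lambda c:cv2.cvtColor(c["frame"],cv2.COLOR_RGB2BGR)
m=np.zeros((600,800,3),np.uint8)
m[:300,:400]=cv2.resize(f(a)[60:240,300:540],(400,300));m[:300,400:]=cv2.resize(f(b)[60:210,140:340],(400,300))
m[300:,:400]=cv2.resize(f(w),(400,300))
m[300:,400:600]=cv2.resize(f(a)[190:265,150:250],(200,150))[:150].repeat(2,0)[:300]if 0 else 0
m[300:450,400:600]=cv2.resize(f(a)[190:265,150:250],(200,150));m[300:450,600:]=cv2.resize(f(b)[240:315,265:365],(200,150))
m[450:,400:600]=cv2.resize(f(a)[180:330,180:380],(200,150));m[450:,600:]=cv2.resize(f(load("s1"))[180:330,180:380],(200,150))
cv2.imwrite("pics/mos7.png",m)
E
```

```text
time_s: 32.3
tool_pos: [516.4, 214.7, 204.8]
ee_rot: [3.14, 0.002, -0.091]
contact_force: [0.9, -0.3, 0.1]
finger_gap: 85.1
grip_force: 0.0
time_s: 32.9
tool_pos: [516.2, 215.0, 283.2]
ee_rot: [3.141, 0.003, -0.09]
contact_force: [-0.2, -0.1, -0.6]
finger_gap: 85.4
grip_force: 0.0
```

View pics/mos7.png

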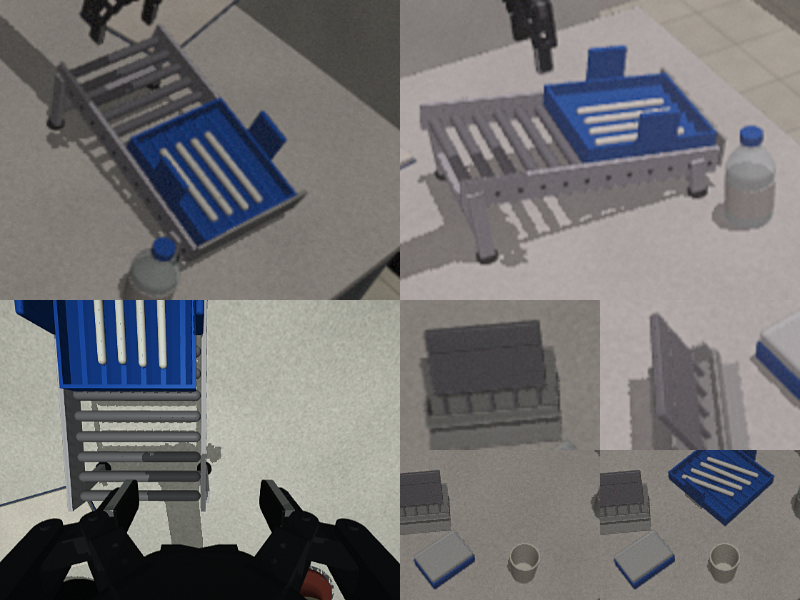

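The tray sits at the low end of the lane against the stop, with four rods straight in separate grooves. The comb leans in its rest, and the tip box, beaker and bottle are unmoved.

```bash
python3 -m pendant '{"jaw":[85,85,85,85,85],"offset":[[0,0,0],[0,0,0],[0,0,0],[0,0,0],[0,0,0]],"twist":[0,0,0,0,0]}'
python3 - <<'E'
from lane import *
r=least_squares(res,[595,305,-0.1]).x
a=load("s17");b=grab("scene","s18");print("change",np.abs(a["frame"].astype(int)-b["frame"])[60:240,300:540].mean())
im=b["frame"].astype(int);m=((im[:,:,2]>im[:,:,0]*1.7)&(im[:,:,2]>60)).astype(np.uint8)
n,l,s,_=cv2.connectedComponentsWithStats(m)
for i in range(1,n):
    if s[i,4]>1000 and s[i,0]>340: v,u=np.nonzero(l==i);print("left",u.min(),"right",u.max(),"top",v.min(),"bot",v.max())
for x0 in(95,85): q=proj(b,deck(r,[(x0+sx*105,sy*95,34) for sx in(-1,1) for sy in(-1,1)]));print(x0,q)
E
```

```text
time_s: 33.55
tool_pos: [517.1, 214.9, 284.4]
ee_rot: [3.142, -0.0, -0.09]
contact_force: [-0.4, 0.2, 0.8]
finger_gap: 85.1
grip_force: 0.0
change 3.1814814814814816
left 379 right 477 top 119 bot 204
95 [[378.13 141.92]
 [432.34 117.92]
 [423.5  204.69]
 [478.21 176.38]]
85 [[376.08 139.1 ]
 [430.25 115.29]
 [421.24 201.54]
 [475.94 173.45]]
```

Tray matches x = 95 (home at the stop).

```bash
python3 -c "
from rig import env
print(env.finish_job())"
```

```text
the job is handed in; nothing more can be done
None
```

Job handed in at about 34 s: the four rods are combed straight into separate grooves, the comb is leaning back in its rest, and the tray has rolled down against the lane's stop with all its rods; the bottle, beaker and tip box were not touched.

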